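# Bolt the larger bean caddy shut

### The arm

A 6-joint arm with a two-finger parallel gripper is mounted at the origin on the work surface. World frame = base frame: x ahead of the robot, y to its left, z up, the work surface at z = 0. Lengths are in m, angles in rad, forces in N, time in s.
With the tool pointing down it reaches from about 0.35 to 0.85 m from the base axis. Payload 8.1 kg.
Tool frame: the origin (TCP) lies between the finger pads; the fingertips stand 11 mm ahead of it and the grasp point (between the pads) lies 8 mm behind it (robot.tips_ahead is the distance from the TCP to the fingertips, in m); z points along the fingers, y is the line along which they close (so a half turn about z gives the same grasp; the last joint's range is limited). The gripper opens to 93 mm and grips with 3 to 60 N. Pads are 15 mm wide; open, the fingers measure 128 mm over their backs; the gripper's body (75 mm by 188 mm) begins 65 mm behind the grasp point.
Start: joints at [1.148, 0.13, 1.488, -0, 1.523, -0.085], TCP at [0.199, 0.566, 0.201] pointing down, gripper open.
Joint ranges: [-2.96, 2.96], [-0.89, 2.26], [0.02, 2.5], [-1.34, 4.48], [0, 2.73], [-2.66, 2.66]. Speed limits (rad/s): [2.39, 2.39, 2.79, 3.14, 3.14, 3.14].

### API

Orientations are given as a rotation vector (axis times angle).
In Python, from plant import robot gives the robot as it stands. The module is installed in compiled form; this text tells all that it offers.
- The arm moves only by the tool move_arm, never from a script. Its argument "deltas" is one flat list of numbers, 7 for each row, row after row: the shift along the tool's x, y, z in m, then the turn, a rotation vector about the tool's x, y, z in rad, then the opening, from 0 (shut) to 1 (fully open). A call has 1 to 12 rows; each row is the pose to reach, as a shift and turn from the pose commanded when the call began, along the tool's axes at that moment; what a row does not reach only later rows make up. A row lasts 1/8 s, in which the tool goes at most 62.5 mm and 10.7 degrees, less where a joint would pass 70% of its speed; a pose out of reach is approached as far as the arm can. A call with a gripper value outside its range is refused whole. The fingers move at their own pace and stop on an object; "squeeze" is the grip in N (left out, the last holds). Time passes only in rows, so rows that repeat a pose let the fingers close. It gives the time, the measured TCP pose, the force, the opening and the grip force at its end, in the units of the state.
- robot.read_state(): the state, without advancing time (a new reading comes with each control period).
- robot.read_camera(name): name is "scene" or "top" or "wrist"; returns (picture, depth): 400x640x3 uint8, red, green, blue; 400x640 float32, m along the optical axis (not along the pixel's ray), 0 where there is no reading.
- robot.camera_model(name): a dict with "K" (3x3 intrinsics, pixels), "R" (3x3) and "t" (3): a world point X has camera coordinates R X + t; the wrist camera has in their place "tool_from_camera" (4x4, takes a point from camera to tool coordinates, whose origin is the TCP and whose axes are the flange's). Camera axes: x right, y down, z forward; pixel columns grow to the right and rows downward; lengths in m; the calibration is good to about 2 mm. The wrist camera is an equidistant fisheye: a pixel r from the principal point sees the ray r / f radians off the axis. A picture is of the moment at which its call begins: read the wrist's pose just before it. camera_model takes no time and is no camera call.
- robot.close_job(): hands the job in; it is judged then, once.
Trained networks look in the newest picture that a camera, given by its name, has taken for a name from the list of things; names that differ only in an ending like _2 or _b are one class to them, and where a whole thing is asked for, a point or a joint stands for the part that bears it (a point fixed in the world has none). Each returns a list of dicts, best first, with "confidence" (0 to 1); they miss things now and then, are a little off and sometimes report something else, mostly with a low value. They report only what shows in the picture. A call takes as long as a camera call.
- robot.recognise(camera, label): "uv" ([column, row] in pixels, amid what is visible of it).
The state is a dict: "t": time; "q": joint angles; "dq": joint speeds; "joint_torque": joint torques, N m; "tool_pos": TCP position; "orientation": TCP orientation; "force": force on the tool from outside, world axes, zero at the start; "wrist_torque": the same for the moment, N m; "opening": finger opening in m; "gripper_force": force on a finger pad.
Only numpy, scipy, OpenCV 4.12 (cv2) and the standard library are available. Lean on these libraries where they do the work, as an engineer would, in place of code of your own. Each camera call takes 0.05 s, during which the arm holds its last target. There are 200 camera calls.

### The job

Close up the larger of the two bean caddies: lift its bolt by the black knob over the two bumps, slide it fully home into the staple on the caddy's front rim, let it drop and let go. Leave the smaller caddy's bolt as it is.

Things in the scene. Friction and masses are not known exactly. Their poses are not given: they have to be found in the camera images.
- large_knob (a point): Mid-height of the upright black knob (22 mm across, 36 mm tall, 126 mm above counter with bolt down) on the bolt of the LARGER caddy: fixed aluminium box 240 deep, 200 wide, 80 high, grey lid; left or right varies. x points along the bolt to the caddy's back, z up. The bolt: steel bar 183 x 18 x 10 mm on a plate 82 mm up, about 0.25 kg, cannot turn, slides with 1-2 N, drops when let go.
- large_bolt (a joint): Larger caddy's bolt slid to the front (-x of large_knob), m: 0 open, 0.050 home, its tip through the front rim's staple. Starts at 0-0.010. Under the knob a cross lug (12 mm along, 50 across, 10 high) is stopped by two upright-sided bumps astride the bar, 10 mm high and long: with the bolt down they stop it at 0.012; past 0.034 it can drop again.
- large_bolt_lift (a joint): How far the larger caddy's bolt is raised, m: 0 down on its plate, 0.010 level with the bumps' tops (it passes above that), 0.020 against the top of its three staples (39 mm high above the plate, 35 mm across). The knob's underside is 24 mm above the plate and the knob stays at least 15 mm clear of the staples along the bolt, nothing beside it.
- small_knob (a point): Mid-height of the knob on the like bolt of the SMALLER caddy (130 mm wide, otherwise the same), which is to be left alone. Same axes and height.

How it is judged:
On the way:
1. the larger caddy's bolt is raised to the height of the bumps (value of joint large_bolt_lift above 0.009 m), for 0.05 s.
At the end, for the whole second after the job is handed in: The larger caddy's bolt is slid home (at least 40 of its 50 mm), dropped back down on its plate past the bumps (within 4 mm), at rest; the smaller caddy's bolt is where it was (within 8 mm) (value of joint large_bolt above 0.04 m and value of joint large_bolt_lift below 0.004 m and velocity of joint large_bolt below 0.01 m/s and distance of small_knob from where it was at the start of the episode below 0.008 m); the robot touches nothing.
It fails at once if the smaller caddy's bolt is moved by more than 8 mm (distance of small_knob from where it was at the start of the episode above 0.008 m).
It also fails if it takes over 32 s, if anything falls off the work surface, if the arm or the gripper's body presses on something with over 40 N, if the wrist force passes 120 N, or if a joint passes its speed limit or range.

## Working session

There is one attempt and no reset: what is moved stays moved. The work goes in short steps, Python scripts to look and compute and a tool call to move; the robot and the scene stay as the last step left them, time stands still between calls to the robot, and variables do not carry over. Pictures are saved under pics/ and viewed, at most 10 in all, crops included, and the job is handed in when it is done.

Besides the shell and the picture viewer there is one more tool, called after "Request:" as name(argument=value, ...), one argument or row to a line, values as JSON. move_arm: Moves the arm, as the interface text tells. Its arguments: {"type":"object","properties":{"deltas":{"type":"array","items":{"type":"number"}},"squeeze":{"type":"number"}},"required":["deltas"]}

```bash
mkdir -p pics; cat > h.py <<'E'
import numpy as np, cv2
from plant import robot
from scipy.spatial.transform import Rotation as Ro
def px2w(cam,uv,dep):
    m=robot.camera_model(cam);K,R,t=map(np.array,(m["K"],m["R"],m["t"]))
    u,v=int(round(uv[0])),int(round(uv[1]))
    w=dep[max(v-1,0):v+2,max(u-1,0):u+2];w=w[w>0]
    d=np.median(w) if len(w) else 0
    return R.T@(d*np.linalg.solve(K,[uv[0],uv[1],1])-t)
E
python3 - <<'E'
from h import *
for c in ("top","scene"):
    p,d=robot.read_camera(c);cv2.imwrite(f"pics/{c}0.png",p[:,:,::-1]);np.save(c+"0.npy",d)
    for l in ("large_knob","small_knob","large_bolt"):
        for r in robot.recognise(c,l)[:3]: print(c,l,r["uv"],round(r["confidence"],2),px2w(c,r["uv"],d).round(3))
s=robot.read_state();print(s["t"],s["tool_pos"],s["orientation"])
E
```

```text
top large_knob [464.1, 197.9] 0.73 [ 0.596 -0.213  0.131]
top small_knob [193.4, 218.0] 0.57 [0.578 0.218 0.123]
top large_bolt [462.0, 198.1] 0.73 [ 0.598 -0.213  0.12 ]
scene large_knob [196.5, 267.2] 0.81 [ 0.648 -0.217  0.115]
scene small_knob [435.1, 204.2] 0.58 [0.587 0.23  0.1  ]
scene large_bolt [200.1, 266.7] 0.9 [ 0.622 -0.215  0.093]
0.4 [0.19879458 0.5660042  0.20047129] [-5.28072574e-01 -3.09682410e+00  4.78349911e-04]
```

View pics/top0.png

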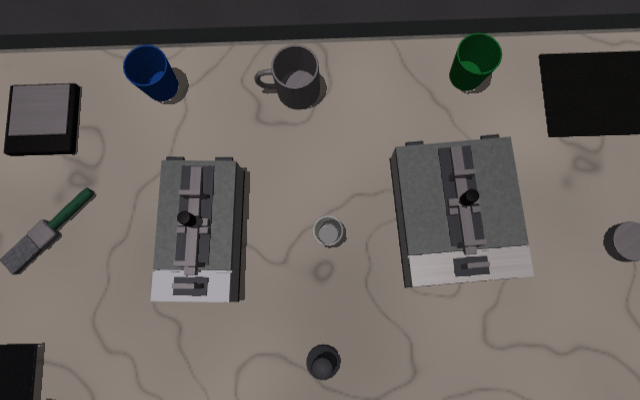

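View pics/scene0.png

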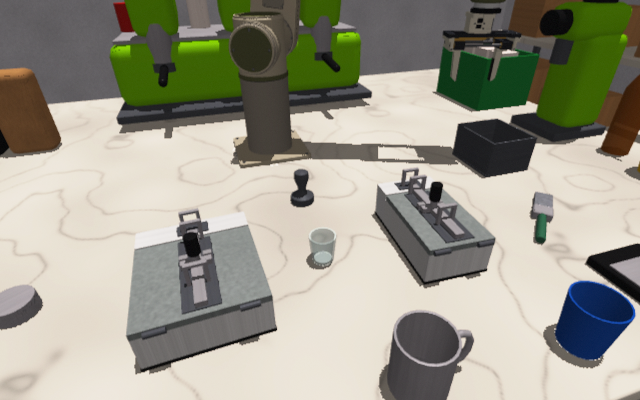

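The larger caddy is on the right. Its knob is at about (470,197) in the top view and its rim staple at (472,266), on the robot's side. The smaller caddy is on the left, with its knob at (186,218).

```bash
cat >> h.py <<'E'
def onz(cam,uv,z):
    m=robot.camera_model(cam);K,R,t=map(np.array,(m["K"],m["R"],m["t"]))
    o=-R.T@t;r=R.T@np.linalg.solve(K,[uv[0],uv[1],1]);return o+r*(z-o[2])/r[2]
def go(target,yaw):
    # tool down, tool y at heading yaw+90 (mod pi); delta in tool axes
    s=robot.read_state();R0=Ro.from_rotvec(s["orientation"]);best=None
    for k in (0,np.pi):
        Rt=Ro.from_euler("z",yaw+k)*Ro.from_euler("x",np.pi)
        rv=(R0.inv()*Rt).as_rotvec()
        if best is None or np.linalg.norm(rv)<np.linalg.norm(best): best=rv
    print("t",s["t"],"q6",s["q"][5].round(2),"shift",R0.inv().apply(np.array(target)-s["tool_pos"]).round(4),"turn",best.round(3))
E
python3 - <<'E'
from h import *
for a,b in (((397,150),(411,283)),((510,140),(531,275)),((397,148),(510,140)),((411,285),(531,276))):
    A,B=onz("top",a,.08),onz("top",b,.08);v=A-B;print(A.round(3),B.round(3),np.linalg.norm(v).round(3),np.degrees(np.arctan2(v[1],v[0])).round(1))
d=np.load("top0.npy");im=cv2.imread("pics/top0.png")
# knob top: points with z>.138 near
pts=np.array([[*px2w("top",(u,v),d)] for u in range(445,495) for v in range(175,220)])
k=pts[pts[:,2]>.136];print(len(k),k.mean(0).round(4),k.min(0).round(3),k.max(0).round(3))
cv2.imwrite("pics/c.png",cv2.resize(im[120:300,380:550],None,fx=3.3,fy=3.3,interpolation=2)) 
E
```

```text
[ 0.693 -0.12   0.08 ] [ 0.466 -0.13   0.08 ] 0.227 2.6
[ 0.705 -0.315  0.08 ] [ 0.474 -0.326  0.08 ] 0.231 2.8
[ 0.697 -0.12   0.08 ] [ 0.705 -0.315  0.08 ] 0.195 92.4
[ 0.463 -0.13   0.08 ] [ 0.472 -0.326  0.08 ] 0.197 92.7
154 [ 0.5989 -0.2225  0.1402] [ 0.589 -0.233  0.137] [ 0.609 -0.213  0.142]
```

View pics/c.png

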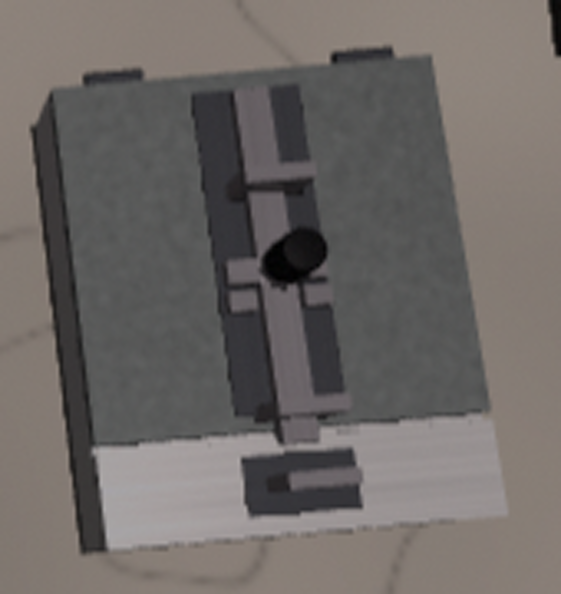

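The crop shows the cross lug (row 270) just behind the two bumps (row 300). The rim staple is at (320,480), and the bolt yaw is about 2.6°. The knob top at z 0.14 agrees with the sizes given.

```bash
python3 - <<'E'
from h import *
go((.599,-.2225,.24),.045)
E
```

```text
t 0.4 q6 -0.09 shift [-0.6389 -0.6113 -0.0393] turn [-0.    -0.    -0.383]
```

Request:
move_arm(
  deltas=[0, 0, -0.05, 0, 0, 0, 1, -0.06, -0.057, -0.06, 0, 0, -0.03, 1, -0.11, -0.105, -0.06, 0, 0, -0.06, 1, -0.16, -0.153, -0.06, 0, 0, -0.1, 1, -0.2, -0.191, -0.06, 0, 0, -0.13, 1, -0.24, -0.23, -0.06, 0, 0, -0.16, 1, -0.28, -0.268, -0.06, 0, 0, -0.19, 1, -0.32, -0.306, -0.06, 0, 0, -0.22, 1, -0.36, -0.344, -0.06, 0, 0, -0.25, 1, -0.4, -0.383, -0.06, 0, 0, -0.28, 1, -0.44, -0.421, -0.06, 0, 0, -0.3, 1, -0.44, -0.421, -0.06, 0, 0, -0.3, 1],
)

```text
t: 1.9
tool_pos: [0.4753, 0.0197, 0.2604]
orientation: [-0.067, -3.141, 0.001]
force: [-1.2, -0.5, 0.6]
opening: 0.0926
gripper_force: 0.0
```

```bash
python3 - <<'E'
from h import *
go((.599,-.2225,.24),.045)
E
```

```text
t 1.9 q6 -1.59 shift [-0.134  -0.2367  0.0205] turn [-0.001 -0.    -0.088]
```

Request:
move_arm(
  deltas=[-0.03, -0.05, 0, 0, 0, -0.02, 1, -0.06, -0.1, 0, 0, 0, -0.04, 1, -0.09, -0.15, 0.01, 0, 0, -0.06, 1, -0.12, -0.2, 0.02, 0, 0, -0.088, 1, -0.134, -0.2367, 0.02, 0, 0, -0.088, 1, -0.134, -0.2367, 0.02, 0, 0, -0.088, 1, -0.134, -0.2367, 0.02, 0, 0, -0.088, 1],
)

```text
t: 2.78
tool_pos: [0.5994, -0.2173, 0.2406]
orientation: [0.08, -3.14, -0.001]
force: [-0.2, 0.5, 0.2]
opening: 0.0928
gripper_force: 0.0
```

```bash
python3 - <<'E'
from h import *
go((.599,-.2225,.134),.045)
s=robot.read_state()
p,d=robot.read_camera("wrist");cv2.imwrite("pics/w1.png",p[:,:,::-1])
m=robot.camera_model("wrist");K=np.array(m["K"]);T=np.array(m["tool_from_camera"])
for r in robot.recognise("wrist","large_knob")[:2]:
    u,v=r["uv"];a=np.array([u-K[0,2],v-K[1,2]])/K[0,0];th=np.linalg.norm(a)
    ray=np.r_[np.sin(th)*a/th,np.cos(th)]
    R=Ro.from_rotvec(s["orientation"]);o=s["tool_pos"]+R.apply(T[:3,3]);w=R.apply(T[:3,:3]@ray)
    print(r, (o+w*(.13-o[2])/w[2]).round(4),"depth pt",(o+w*d[int(v),int(u)]/np.cos(th)).round(4))
E
```

```text
t 2.775 q6 -2.05 shift [ 0.0007 -0.0053  0.1066] turn [ 0.001 -0.     0.006]
{'uv': [305.3, 176.8], 'confidence': 0.89} [ 0.5878 -0.2245  0.13  ] depth pt [ 0.5894 -0.2246  0.123 ]
```

View pics/w1.png

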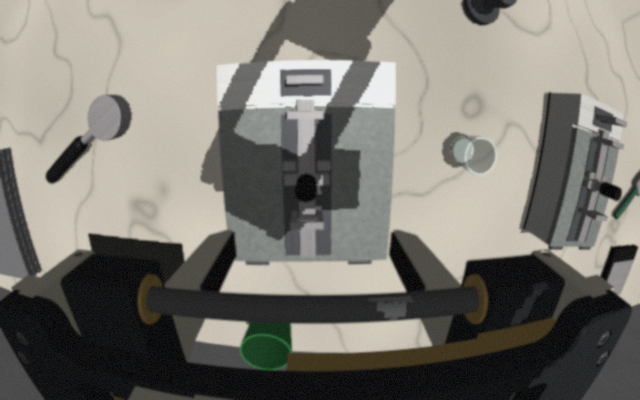

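The wrist view shows the knob at (305,187) and agrees with the top-camera estimate. Next: descend and grip.

Request:
move_arm(
  deltas=[0.001, -0.005, 0.03, 0, 0, 0.006, 1, 0.001, -0.005, 0.06, 0, 0, 0.006, 1, 0.001, -0.005, 0.09, 0, 0, 0.006, 1, 0.001, -0.005, 0.11, 0, 0, 0.006, 1, 0.001, -0.005, 0.118, 0, 0, 0.006, 1, 0.001, -0.005, 0.118, 0, 0, 0.006, 1, 0.001, -0.005, 0.118, 0, 0, 0.006, 0, 0.001, -0.005, 0.118, 0, 0, 0.006, 0, 0.001, -0.005, 0.118, 0, 0, 0.006, 0, 0.001, -0.005, 0.118, 0, 0, 0.006, 0, 0.001, -0.005, 0.118, 0, 0, 0.006, 0, 0.001, -0.005, 0.118, 0, 0, 0.006, 0],
  squeeze=25,
)

```text
t: 4.38
tool_pos: [0.5986, -0.2236, 0.1226]
orientation: [0.069, -3.141, -0.0]
force: [0.4, 0.3, 0.1]
opening: 0.0374
gripper_force: 0.0
```

Request:
move_arm(
  deltas=[0, 0, 0, 0, 0, 0, 0, 0, 0, 0, 0, 0, 0, 0, 0, 0, 0, 0, 0, 0, 0, 0, 0, 0, 0, 0, 0, 0],
)

```text
t: 4.88
tool_pos: [0.5987, -0.2238, 0.1227]
orientation: [-0.069, 3.141, -0.001]
force: [0.1, -2.7, -0.2]
opening: 0.0193
gripper_force: 25.0
```

Opening reads 19 mm against a 22 mm knob. I'll lift by 14 mm and check with a picture.

Request:
move_arm(
  deltas=[0, 0, -0.004, 0, 0, 0, 0, 0, 0, -0.008, 0, 0, 0, 0, 0, 0, -0.012, 0, 0, 0, 0, 0, 0, -0.014, 0, 0, 0, 0, 0, 0, -0.014, 0, 0, 0, 0],
)

```text
t: 5.5
tool_pos: [0.5988, -0.2237, 0.1369]
orientation: [-0.069, 3.14, -0.0]
force: [0.1, -3.7, -3.2]
opening: 0.019
gripper_force: 25.0
```

```bash
python3 - <<'E'
from h import *
s=robot.read_state();print(s["force"],s["opening"],s["tool_pos"])
p,d=robot.read_camera("wrist");p2,_=robot.read_camera("scene")
a=cv2.resize(p[100:300,200:420],(800,None) if 0 else (440,400));b=cv2.resize(p2[180:380,110:290],(360,400))
cv2.imwrite("pics/g.png",np.hstack([a,b])[:,:,::-1])
E
```

```text
[ 0.10587691 -3.65461176 -3.17020962] 0.018968118777788492 [ 0.59878826 -0.22368202  0.13690766]
```

View pics/g.png

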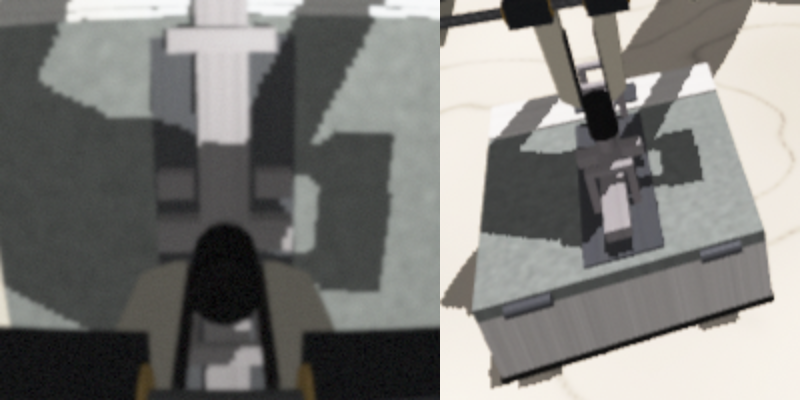

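The knob sits between the pads and the bolt is up (its weight shows in the force, z −3.2 N). Next: slide towards the front, which is +x of the tool.

Request:
move_arm(
  deltas=[0.005, 0, 0, 0, 0, 0, 0, 0.01, 0, 0, 0, 0, 0, 0, 0.015, 0, 0, 0, 0, 0, 0, 0.02, 0, 0, 0, 0, 0, 0, 0.025, 0, 0, 0, 0, 0, 0, 0.03, 0, 0, 0, 0, 0, 0, 0.035, 0, 0, 0, 0, 0, 0, 0.038, 0, 0, 0, 0, 0, 0, 0.038, 0, 0, 0, 0, 0, 0],
)

```text
t: 6.72
tool_pos: [0.5603, -0.226, 0.1368]
orientation: [-0.069, 3.141, -0.002]
force: [-0.4, -6.7, -3.4]
opening: 0.0189
gripper_force: 25.0
```

Request:
move_arm(
  deltas=[0.003, -0.0005, 0, 0, 0, 0, 0, 0.006, -0.001, 0, 0, 0, 0, 0, 0.006, -0.001, 0, 0, 0, 0, 0],
)

```text
t: 7.1
tool_pos: [0.5564, -0.2263, 0.1376]
orientation: [-0.07, 3.137, -0.001]
force: [6.4, -2.0, -3.7]
opening: 0.0194
gripper_force: 25.0
```

Request:
move_arm(
  deltas=[0.002, 0, 0, 0, 0, 0, 0, 0.002, 0, 0, 0, 0, 0, 0],
)

```text
t: 7.35
tool_pos: [0.5563, -0.2264, 0.1385]
orientation: [-0.07, 3.133, -0.002]
force: [13.6, -1.9, -2.7]
opening: 0.019
gripper_force: 25.0
```

```bash
python3 - <<'E'
from h import *
s=robot.read_state();print(s["force"],s["opening"],s["tool_pos"])
p,d=robot.read_camera("wrist");p2,_=robot.read_camera("scene")
a=cv2.resize(p[60:260,200:420],(440,400));b=cv2.resize(p2[180:380,110:290],(360,400))
cv2.imwrite("pics/g2.png",np.hstack([a,b])[:,:,::-1])
E
```

```text
[13.57338221 -1.94939688 -2.72048958] 0.01902898782596511 [ 0.55625066 -0.22636139  0.13853811]
```

View pics/g2.png

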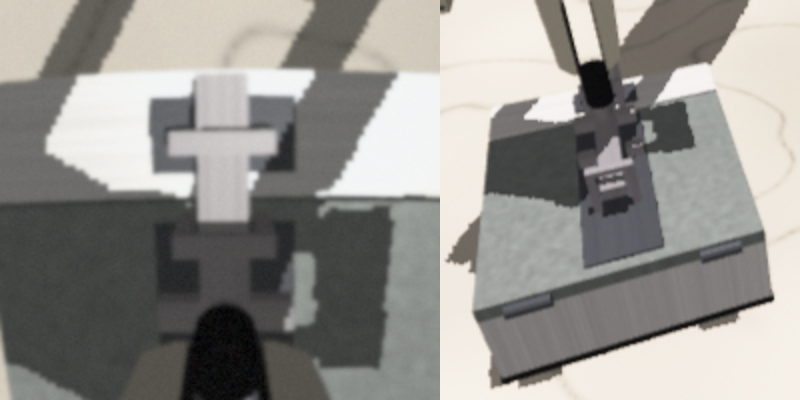

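The bolt tip is through the front staple and against its stop. Next: ease the push, lower and let go.

Request:
move_arm(
  deltas=[-0.003, 0, 0, 0, 0, 0, 0, -0.003, 0, 0.004, 0, 0, 0, 0, -0.003, 0, 0.008, 0, 0, 0, 0, -0.003, 0, 0.012, 0, 0, 0, 0, -0.003, 0, 0.014, 0, 0, 0, 0, -0.003, 0, 0.014, 0, 0, 0, 0, -0.003, 0, 0.014, 0, 0, 0, 0],
)

```text
t: 8.32
tool_pos: [0.5564, -0.2263, 0.1227]
orientation: [-0.07, 3.139, 0.0]
force: [5.8, -3.1, -2.7]
opening: 0.019
gripper_force: 25.0
```

Request:
move_arm(
  deltas=[0, 0, 0, 0, 0, 0, 0.4, 0, 0, 0, 0, 0, 0, 0.6, 0, 0, 0, 0, 0, 0, 0.8, 0, 0, 0, 0, 0, 0, 0.8, 0, 0, 0, 0, 0, 0, 0.8, 0, 0, 0, 0, 0, 0, 0.8, 0, 0, -0.02, 0, 0, 0, 0.8, 0, 0, -0.06, 0, 0, 0, 0.8, 0, 0, -0.11, 0, 0, 0, 0.8, 0, 0, -0.15, 0, 0, 0, 0.8, 0, 0, -0.15, 0, 0, 0, 0.8],
)

```text
t: 9.7
tool_pos: [0.5579, -0.2275, 0.2795]
orientation: [-0.069, 3.132, -0.007]
force: [-0.3, -0.5, 0.1]
opening: 0.0742
gripper_force: 0.0
```

```bash
python3 - <<'E'
from h import *
s=robot.read_state();print(s["force"],s["opening"],s["tool_pos"])
p,d=robot.read_camera("wrist");p2,_=robot.read_camera("scene")
a=cv2.resize(p[60:260,200:420],(440,400));b=cv2.resize(p2[180:380,110:290],(360,400))
cv2.imwrite("pics/g3.png",np.hstack([a,b])[:,:,::-1])
E
```

```text
[-0.34281798 -0.50430661  0.06562617] 0.07423000133513397 [ 0.55789537 -0.22751053  0.27949141]
```

View pics/g3.png

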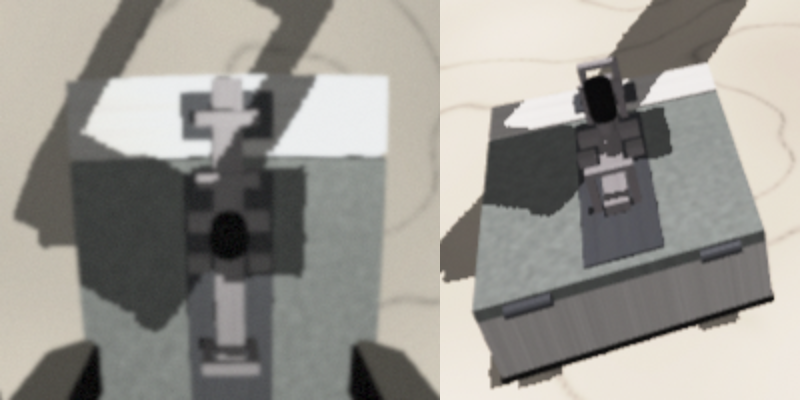

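The tip is through the rim staple at (228,100), the knob is free at (228,235), and the lug is in front of the bumps. I'll check the height by depth, then hand in.

```bash
python3 - <<'E'
from h import *
d=robot.read_camera("scene")[1]
for rg,dd in (("before",np.load("scene0.npy")),("after",d)):
    P=np.array([px2w("scene",(u,v),dd) for u in range(150,240) for v in range(190,300)])
    k=P[(P[:,2]>.124)&(P[:,2]<.16)&(abs(P[:,1]+.224)<.012)&(P[:,0]>.53)&(P[:,0]<.63)]
    print(rg,len(k),k.mean(0).round(4),np.percentile(k[:,2],[95,100]).round(4))
    b=P[(abs(P[:,1]+.22)<.005)&(abs(P[:,0]-.635)<.012)];print("bar z",np.median(b[:,2]).round(4))
E
```

```text
Traceback (most recent call last):
  File "h.py", line 5, in px2w
    m=robot.camera_model(cam);K,R,t=map(np.array,(m["K"],m["R"],m["t"]))
ValueError: time passes only in moves, steps and waits
```

```bash
python3 - <<'E'
from h import *
m=robot.camera_model("scene");K,R,t=map(np.array,(m["K"],m["R"],m["t"]))
d=robot.read_camera("scene")[1]
v,u=np.mgrid[190:300,150:240]
for rg,dd in (("before",np.load("scene0.npy")),("after",d)):
    z=dd[190:300,150:240].ravel();c=np.linalg.solve(K,np.vstack([u.ravel(),v.ravel(),np.ones(u.size)]))*z
    P=(R.T@(c-t[:,None])).T
    k=P[(P[:,2]>.124)&(P[:,2]<.16)&(abs(P[:,1]+.224)<.012)&(P[:,0]>.53)&(P[:,0]<.63)]
    print(rg,len(k),k.mean(0).round(4),np.percentile(k[:,2],[95,100]).round(4))
    b=P[(abs(P[:,1]+.22)<.005)&(abs(P[:,0]-.625)<.008)];print("bar z",len(b),np.median(b[:,2]).round(4))
E
```

```text
before 209 [ 0.6064 -0.222   0.1359] [0.1415 0.1424]
bar z 41 0.0909
after 190 [ 0.564  -0.2243  0.1356] [0.1418 0.1424]
bar z 41 0.0912
```

The knob has moved 42 mm forward and its height is the same as at the start, so the bolt is down. Handing in.

```bash
python3 -c "
from plant import robot
print(robot.close_job())"
```

```text
the job is handed in; nothing more can be done
None
```

The larger caddy's bolt went over the bumps, slid home through the rim staple (knob moved 42 mm, up to the stop) and dropped back to its starting height; I let go, never touched the smaller caddy, and handed the job in, though no verdict came back.

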